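Clamp a plaster mould shut in a lever mould clamp

ROBOT

A 6-joint arm with a two-finger parallel gripper is mounted at the origin on the work surface. World frame = base frame: x ahead of the robot, y to its left, z up, the work surface at z = 0. Lengths are in m, angles in rad, forces in N, time in s.
With the tool pointing down it reaches from about 0.3 to 0.775 m from the base axis. Payload 14.6 kg.
Tool frame: the origin (TCP) lies between the finger pads; the fingertips stand ctrl.tip_extent ahead of it and the grasp point (between the pads) lies 3 mm ahead of it (ctrl.tip_extent is the distance from the TCP to the fingertips, in m); z points along the fingers, y is the line along which they close (so a half turn about z gives the same grasp; the last joint's range is limited). The gripper opens to 94 mm and grips with 3 to 60 N. Pads are 16 mm wide; open, the fingers measure 119 mm over their backs; the gripper's body (75 mm by 177 mm) begins 78 mm behind the grasp point.
Start: joints at [1.051, 0.3, 1.521, -0, 1.321, -0.067], TCP at [0.241, 0.495, 0.227] pointing down, gripper open.
Joint ranges: [-3.03, 3.03], [-0.79, 2.21], [0.23, 2.52], [-1.04, 4.18], [0, 3.07], [-2.55, 2.55]. Speed limits (rad/s): [2.22, 2.22, 2.57, 3.14, 3.14, 3.14].

INTERFACE

Orientations are given as [roll, pitch, yaw] about the fixed x, y, z axes, in that order (R = Rz(yaw) Ry(pitch) Rx(roll)).
In Python, from station import ctrl, optics, hand_in, get_obs gives the robot as it stands (ctrl), with the cameras (optics), the job as plain functions and the readings as plain functions.
- The arm moves only by the shell command python3 shift.py 'ROWS' [OPENING] [FORCE]. ROWS is a JSON list of rows, 1 to 10 of them, each an object with the fields pos (a list: dx, dy, dz in shares of the most that a row can go, 1 being 50 mm), r (a list: a rotation vector rx, ry, rz in fractions of the full range, 1 being pi rad); a field left out counts as zero; each row shifts and turns the commanded pose from where the row before left it, along the tool's axes as they then stand; what a row does not reach is not made up. A row lasts 1/10 s, in which the tool goes at most 0.05 m and 0.15 rad, less where a joint would pass 70% of its speed; a pose out of reach is approached as far as the arm can. OPENING is the finger opening in m, set as the command begins (- or left out keeps the last). The fingers move at their own pace and stop on an object; FORCE is the grip in N (left out, the last holds). Time passes only in rows, so rows that do not move let the fingers close. It prints the time, the measured TCP pose, the force, the opening and the grip force at its end. No shift or turn number may pass 1 either way. Input that does not fit is refused with a message, and nothing moves.
- get_obs(): the state, without advancing time (a new reading comes with each control period).
- optics.camera(name): name is "side" or "top"; returns a dict with "pixels" (400x640x3 uint8, blue, green, red), "fx", "fy", "cx", "cy" (pixels), "extrinsics" (4x4, takes a point from camera to world coordinates). Camera axes: x right, y up, looking along -z (the intrinsics and any distortion apply to the point x, -y, -z); pixel columns grow to the right and rows downward; lengths in m; the calibration is good to about 2 mm. A picture is of the moment at which its call begins. There is no depth.
- hand_in(): hands the job in; it is judged then, once.
The state is a dict: "time_s": time; "qpos": joint angles; "joint_vel": joint speeds; "tau": joint torques, N m; "ee_pos": TCP position; "eef_rot": TCP orientation; "force": force on the tool from outside, world axes, zero at the start; "moment": the same for the moment, N m; "grip_width": finger opening in m; "grip_force": force on a finger pad.
Only numpy, scipy, OpenCV 4.12 (cv2) and the standard library are available. Lean on these libraries where they do the work, as an engineer would, in place of code of your own. Each camera call takes 0.05 s, during which the arm holds its last target. There are 200 camera calls.

TASK

Clamp the two-part plaster casting mould ready for pouring: draw the safety catch fully back, then bring the lever of the mould clamp down until its sprung pad bears on the mould with about 10 N, then turn the locking wing on top of the lever into line with the lever and let go. The plaster is soft: do not crush it or push the mould out of place, and leave the unfired figure beside the clamp standing where it is.

Things in the scene. Friction and masses are not known exactly. Their poses are not given: they have to be found in the camera images.
- clamp: Grey lever mould clamp, fixed to the bench. Origin on the bench under the bed's centre; x points from there to the lever's pivot (away from the handle), y to the catch's side, z up. Base 260 x 130 x 12 (x -85 to 175), plywood bed 120 x 100, top 42 high. Two cheeks (x 95 to 145, y -26 to 26, 177 high) hold the pivot; the catch's bracket on the +y cheek: x 60 to 110, y to 50, z to 186.
- lever: Steel lever, origin on its pivot (clamp x 120, z 155). Runs along its own -x: bar 28 wide, 16 thick to 165, black round handle of diameter 16 to 252, end ball of diameter 28 at 255. Its pitch is its angle: 0 level, positive = handle raised. Starts 0.71 to 0.78 up, just above the catch bolt; moves from -0.2 to 0.8; stiff friction (1.7 N m) keeps it where left; about 6 N at the handle moves it down.
- lever_pad (a point): Point on the lever's axis, 120 from the pivot. Below it hangs a sprung domed rubber pad (diameter 28) on a spindle whose length differs each time by 13 mm and is not measured: the pad meets the mould between +0.07 and -0.06 rad of the lever. It yields from 2 N, then 2 N per mm, over 12 mm. Pressing at the handle point, the pad's force is felt as 0.55 of it on top of the pivot friction.
- lever_handle (a point): Point to hold the lever: middle of the black handle on its axis, 220 from the pivot. The bar there is 16 thick and can be pinched from both sides from above and may turn between the fingers.
- catch (a joint): Safety catch: steel bolt (diameter 10) that slides straight out along the clamp's +y. 0 m = fully in, under the raised lever, which then cannot go down; 0.032 = fully drawn back against its stop. Slides with 2 N and stays where left; it starts at 0 to 0.003.
- catch_knob (a point): Point to pinch the catch: on its upright round steel knob (diameter 16, from 36 below this point to 6 above it), which stands outside the bracket on the clamp's +y side and travels with the bolt.
- wing (a joint): Locking wing: captive steel collar (diameter 36, 10 high) on top of the lever right above the pad, with a thin upright wing across it (46 long, 10 thick, 28 high). 0 rad = wing square across the lever; it grows turning counterclockwise seen from above. Locked at 1.57 = wing in line with the lever. It can turn from -0.1 to 2.2 (no stop at the mark), starts between 0.15 and 0.6, friction 0.06 N m.
- wing_grip (a point): Point to pinch the wing: on its turning axis, 40 above the lever's axis, 6 under the wing's upper edge; the collar's top lies 22 below this point.
- mould: Two-part plaster mould block 100 (x) x 78 (y) x 72 high, about 0.7 kg, loose on the clamp's bed under the pad. Origin in the centre of its underside. It stays where it is (within 10 mm). More than 30 N from the pad crushes it.
- figure: Unfired clay figure, 106 high, foot diameter 52, loose on the bench at the clamp's -y side. Origin in the centre of its foot. Must stay standing within 20 mm of its place.

How it is judged:
On the way, in this order (a step that is already met when the one before it is completed fails the run):
1. the safety catch is drawn back (value of joint catch above 0.026 m), for 0.2 s.
2. the pad bears on the mould with 5 to 16 N (contact force between lever and mould between 5 and 16 N), for 0.3 s.
3. the wing is turned into line with the lever (value of joint wing between 1.42 and 1.72 rad), for 0.2 s.
At the end, for the whole second after the job is handed in: The catch is drawn back (over 26 mm), the pad presses the mould with 5 to 16 N by itself, the lever at rest, the wing is in line with the lever (1.42 to 1.72 rad), the mould is within 10 mm and the upright figure within 20 mm of its place (all of step 2 and all of step 3 and value of joint catch above 0.026 m and distance of mould from where it was at the start of the episode below 0.01 m and angular speed of lever below 0.05 rad/s and distance of figure from where it was at the start of the episode below 0.02 m and angle between figure's own z axis and vertical below 0.2 rad); the robot touches nothing.
It fails at once if the mould is crushed (more than 30 N from the pad) (contact force between lever and mould above 30 N).
It fails at once if the mould is pushed out of place (20 mm) (distance of mould from where it was at the start of the episode above 0.02 m).
It fails at once if the figure is shifted by more than 20 mm or tipped over (distance of figure from where it was at the start of the episode above 0.02 m or angle between figure's own z axis and vertical above 0.4 rad).
It also fails if it takes over 67 s, if anything falls off the work surface, if the arm or the gripper's body presses on something with over 40 N, if the wrist force passes 120 N, or if a joint passes its speed limit or range.

## Working session

There is one attempt and no reset: what is moved stays moved. The work goes in short steps, Python scripts to look and compute and a shell command to move; the robot and the scene stay as the last step left them, time stands still between calls to the robot, and variables do not carry over. Pictures are saved under pics/ and viewed, at most 10 in all, crops included, and the job is handed in when it is done.

```bash
ls; mkdir -p pics; python3 - <<'E'
from station import ctrl, optics, hand_in, get_obs
import cv2,numpy as np
o=get_obs();print({k:np.round(v,3) for k,v in o.items()},ctrl.tip_extent)
for n in("side","top"):
    c=optics.camera(n);cv2.imwrite(f"pics/{n}0.png",c["pixels"]);np.savez(f"{n}.npz",**c)
    print(n,c["fx"],c["fy"],c["cx"],c["cy"],np.round(c["extrinsics"],3),[k for k in c])
E
```

```text
pics
shift.py
station.py
{'time_s': np.float64(0.0), 'qpos': array([ 1.051,  0.3  ,  1.522,  0.   ,  1.321, -0.067]), 'joint_vel': array([ 0.001,  0.001,  0.   ,  0.002, -0.   , -0.   ]), 'tau': array([-1.0000e-03, -5.3181e+01, -3.5274e+01,  7.1000e-02,  2.4000e-02,
       -0.0000e+00]), 'ee_pos': array([0.24 , 0.494, 0.227]), 'eef_rot': array([-3.14 , -0.   ,  2.689]), 'force': array([-0.623,  0.039, -0.279]), 'moment': array([0.024, 0.01 , 0.013]), 'grip_force': np.float64(0.0), 'grip_width': np.float64(0.094)} 0.022
side 378.92263117603204 378.92263117603204 321.993568922764 202.38535622065262 [[-0.951  0.222 -0.216  0.418]
 [-0.309 -0.691  0.654  0.357]
 [-0.004  0.688  0.725  0.619]
 [ 0.     0.     0.     1.   ]] ['pixels', 'fx', 'fy', 'cx', 'cy', 'extrinsics']
top 399.8288550739961 399.8288550739961 319.1262629362582 195.7357837297481 [[-0.023  0.99  -0.142  0.446]
 [-1.    -0.026 -0.014 -0.053]
 [-0.018  0.141  0.99   0.881]
 [ 0.     0.     0.     1.   ]] ['pixels', 'fx', 'fy', 'cx', 'cy', 'extrinsics']
```

View pics/side0.png

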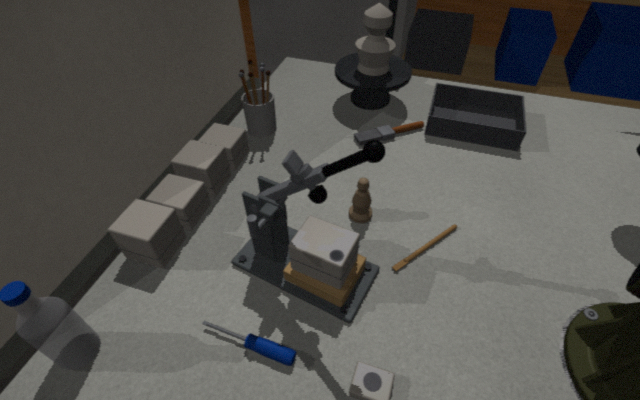

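View pics/top0.png

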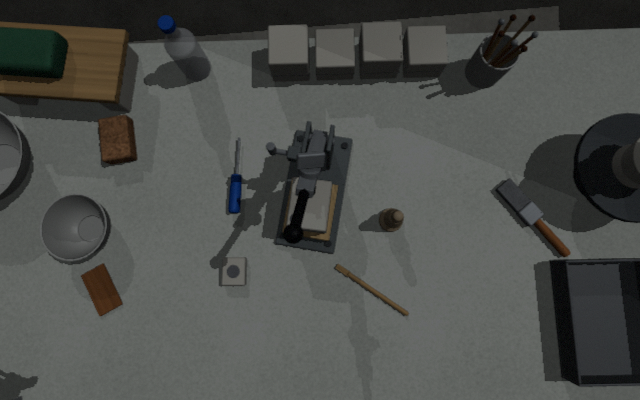

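The side view shows the clamp with its lever raised, the ball at about (373,151) and the figure at (361,200). The top view shows the base around (315,190), the catch knob at (271,149), the ball at (293,234) and the figure at (391,219). I'll enlarge both.

```bash
python3 - <<'E'
import cv2,numpy as np
a=cv2.imread("pics/top0.png")[115:265,255:365];b=cv2.imread("pics/side0.png")[135:325,225:395]
a=cv2.resize(a,None,fx=3.6,fy=3.6,interpolation=3);b=cv2.resize(b,None,fx=2.35,fy=2.35,interpolation=3)
h=max(len(a),len(b));z=np.zeros((h,a.shape[1]+b.shape[1],3),np.uint8);z[:len(a),:a.shape[1]]=a;z[:len(b),a.shape[1]:]=b
z=np.clip(z*1.8,0,255).astype(np.uint8);print(z.shape);cv2.imwrite("pics/crop.png",z)
E
```

```text
(540, 796, 3)
```

View pics/crop.png

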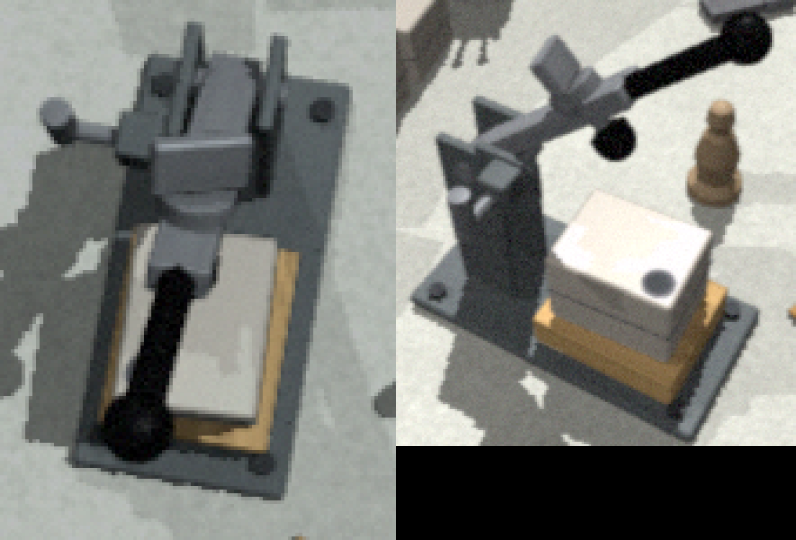

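The crop shows the base corners, the ball, the knob top (top view crop (56,110), side view crop (459,193)) and the wing clearly. Next I'll turn these into positions.

```bash
cat >h.py <<'E'
import numpy as np
def ray(n,u,v):
    c=np.load(n+".npz");E=c["extrinsics"]
    d=E[:3,:3]@np.array([(u-c["cx"])/c["fx"],-(v-c["cy"])/c["fy"],-1]);return E[:3,3],d/np.linalg.norm(d)
def plane(n,u,v,z): o,d=ray(n,u,v);return o+d*(z-o[2])/d[2]
def tri(pt,ps):
    o,d=ray("top",*pt);p,e=ray("side",*ps)
    s=np.linalg.lstsq(np.c_[d,-e],p-o,rcond=None)[0];a,b=o+s[0]*d,p+s[1]*e
    return (a+b)/2,np.linalg.norm(a-b)
def proj(n,P):
    c=np.load(n+".npz");E=c["extrinsics"];q=E[:3,:3].T@(np.array(P)-E[:3,3])
    return np.round([c["cx"]+c["fx"]*q[0]/-q[2],c["cy"]-c["fy"]*q[1]/-q[2]],1)
E
python3 - <<'E'
from h import *
t=lambda x,y:(255+x/3.6,115+y/3.6)
s=lambda x,y:(225+(x-396)/2.35,135+y/2.35)
for p in[(350,83),(282,497),(73,463)]:print("topcorner",plane("top",*t(*p),.012).round(4))
for p in[(690,440),(758,315),(413,300)]:print("sidecorner",plane("side",*s(*p),.012).round(4))
print("ball",tri(t(137,428),s(747,38)));print("knobtop",tri(t(56,105),s(459,193)))
A,B,C=[plane("top",*t(*p),.012) for p in[(350,83),(282,497),(73,463)]]
x=(A-B)[:2];print("len",np.linalg.norm(x),np.linalg.norm((C-B)[:2]),"yaw",np.arctan2(x[1],x[0]),"yaw from y",np.arctan2((C-B)[1],(C-B)[0])-np.pi/2)
E
```

```text
topcorner [ 0.6982 -0.117   0.012 ]
topcorner [ 0.4445 -0.0676  0.012 ]
topcorner [0.4676 0.0573 0.012 ]
sidecorner [0.4664 0.0621 0.012 ]
sidecorner [ 0.4422 -0.0578  0.012 ]
sidecorner [0.7133 0.0144 0.012 ]
ball (array([ 0.47162511, -0.00732585,  0.32689869]), np.float64(0.0015391715464895632))
knobtop (array([0.63400938, 0.03977295, 0.20040186]), np.float64(0.0047149900399574935))
len 0.25840399587007273 0.1269874833712244 yaw -0.19250807476017387 yaw from y -0.18312642099244658
```

The rows are not in the units I measure in: shifts go in shares of 50 mm and turns go in shares of pi rad. I convert before sending: -0.04 m is -0.8, 0.148 rad / 3.1416 = 0.0471.

```bash
python3 - <<'E'
from h import *
t=lambda x,y:(255+x/3.6,115+y/3.6)
s=lambda x,y:(225+(x-396)/2.35,135+y/2.35)
O=np.array([.5387,-.0202]);R=lambda y:np.array([[np.cos(y),np.sin(y)],[-np.sin(y),np.cos(y)]])
f=lambda P:(R(-.19)@(np.array(P)[:2]-O)).round(4)
print("knob top/side views @z.2",f(plane("top",*t(56,105),.2)),f(plane("side",*s(459,193),.2)),f(plane("top",*t(56,105),.2)))
print("figure",f(plane("top",391,214,.095)),f(plane("side",361,217,.003)),)
print("ball",f([.4716,-.0073]))
p=np.array([.240,.494]);print("start clamp",f(p))
# wing upper edge ends in top/side crops
print("wing",tri(t(155,142),s(560,38)),tri(t(250,140),s(535,70)))
E
python3 shift.py '[{"r":[0, 0, 0.0462]}, {"r":[0, 0, 0.0462]}, {"r":[0, 0, 0.0462]}, {"r":[0, 0, 0.0462]}, {"r":[0, 0, 0.0462]}, {"r":[0, 0, 0.0462]}, {"r":[0, 0, 0.0462]}, {"r":[0, 0, 0.0462]}, {"pos":[0, 0, -0.8], "r":[0, 0, 0.0471]}]' 0.06 20
```

```text
knob top/side views @z.2 [0.0846 0.0781] [0.08   0.0761] [0.0846 0.0781]
figure [ 0.0101 -0.1624] [ 1.000e-04 -1.653e-01]
ball [-0.0683 -0.    ]
start clamp [-0.3904  0.4485]
wing (array([ 0.58611411, -0.01520384,  0.29487153]), np.float64(0.013224517263892746)) (array([ 0.61206319, -0.05290714,  0.22949234]), np.float64(0.0061648335527553725))
time_s: 1.0
ee_pos: [0.2398, 0.4931, 0.2632]
eef_rot: [-3.139, 0.009, 1.375]
force: [-0.0, -0.2, 0.6]
grip_width: 0.0597
grip_force: 0.0
```

In the tool's units: 0.04 m is 0.8, -0.02 m is -0.4.

```bash
python3 shift.py '[{"pos":[-0.4, 0.8, 0]}, {"pos":[-0.4, 0.8, 0]}, {"pos":[-0.4, 0.8, 0]}, {"pos":[-0.4, 0.8, 0]}, {"pos":[-0.4, 0.8, 0]}, {"pos":[-0.4, 0.8, 0]}, {"pos":[-0.4, 0.8, 0]}, {"pos":[-0.4, 0.8, 0]}, {"pos":[-0.4, 0.8, 0]}, {"pos":[-0.4, 0.8, 0]}]'
python3 shift.py '[{"pos":[-0.6, 0.6, 0]}, {"pos":[-0.6, 0.6, 0]}, {"pos":[-0.6, 0.28, 0]}, {"pos":[-0.6, 0, 0]}, {"pos":[-0.6, 0, 0]}, {"pos":[-0.43, 0, 0]}, {}, {}]'
python3 - <<'E'
from station import ctrl, optics, hand_in, get_obs
import cv2,numpy as np
o=get_obs();O=np.array([.5387,-.0202]);c,s=np.cos(-.19),np.sin(-.19)
print(np.array([[c,s],[-s,c]])@(o["ee_pos"][:2]-O),o["ee_pos"],o["eef_rot"])
a=optics.camera("top")["pixels"][80:240,230:390];b=optics.camera("side")["pixels"][110:310,200:400]
z=np.hstack([cv2.resize(a,(400,400),interpolation=3),cv2.resize(b,(400,400),interpolation=3)])
cv2.imwrite("pics/c2.png",np.clip(z*1.7,0,255).astype(np.uint8))
E
```

```text
time_s: 2.0
ee_pos: [0.5968, 0.2212, 0.2671]
eef_rot: [-3.141, 0.0, 1.381]
force: [-0.5, 0.4, -0.0]
grip_width: 0.06
grip_force: 0.0
time_s: 2.8
ee_pos: [0.6359, 0.0404, 0.2673]
eef_rot: [-3.141, -0.0, 1.38]
force: [0.7, 0.4, 0.2]
grip_width: 0.0597
grip_force: 0.0
[0.08404467 0.07783474] [0.635932   0.04036146 0.26727858] [-3.14121567e+00 -1.54680551e-04  1.38017300e+00]
```

View pics/c2.png

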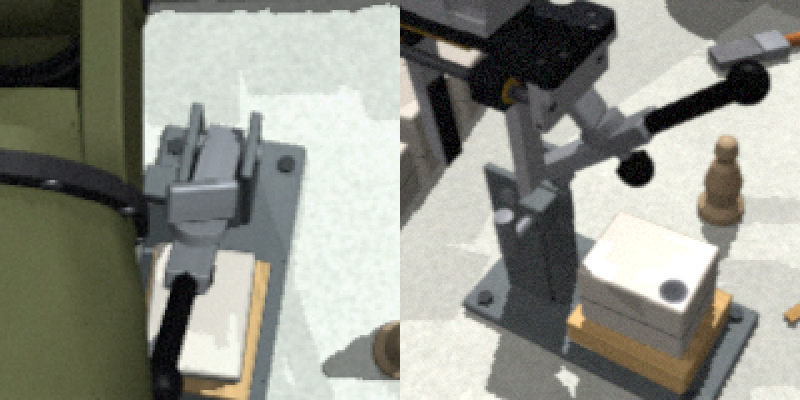

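In the tool's units: 0.02 m is 0.4, 0.012 m is 0.24.

```bash
python3 - <<'E'
from h import *
print("tipcentre",(proj("side",[.6359,.0404,.2453])-[200,110])*2+[400,0],"knob",(proj("side",[.6359,.0404,.2])-[200,110])*2+[400,0])
c,s=np.cos(-.19),np.sin(-.19)
for d in(-.03,.03):print((proj("side",[.6359+c*d,.0404+s*d,.2453])-[200,110])*2+[400,0])
E
python3 shift.py '[{"pos":[0, 0, 0.4]}, {"pos":[0, 0, 0.4]}, {"pos":[0, 0, 0.4]}, {"pos":[0, 0, 0.24]}, {}]'
```

```text
tipcentre [488.4 170.6] knob [497.8 213.8]
[524.  185.8]
[454.2 156.2]
time_s: 3.4
ee_pos: [0.6354, 0.0409, 0.1937]
eef_rot: [-3.139, 0.001, 1.382]
force: [0.2, -0.4, -1.2]
grip_width: 0.0601
grip_force: 0.0
```

```bash
python3 shift.py '[{}, {}, {}, {}, {}, {}, {}, {}]' 0.0 15
```

```text
time_s: 4.2
ee_pos: [0.6329, 0.041, 0.1953]
eef_rot: [-3.133, 0.001, 1.381]
force: [-29.8, 3.8, 11.4]
grip_width: 0.0158
grip_force: 15.0
```

In the tool's units: -0.002 m is -0.04, -0.0015 m is -0.03.

```bash
python3 shift.py '[{"pos":[0, -0.04, 0]}, {"pos":[0, -0.03, 0]}, {}, {}]'
```

```text
time_s: 4.6
ee_pos: [0.6321, 0.0411, 0.1956]
eef_rot: [-3.14, -0.0, 1.381]
force: [-6.6, 2.5, 3.3]
grip_width: 0.0155
grip_force: 15.0
```

In the tool's units: 0.006 m is 0.12, 0.005 m is 0.1.

```bash
python3 shift.py '[{"pos":[0.1, 0, 0]}, {"pos":[0.12, 0, 0]}, {"pos":[0.12, 0, 0]}, {"pos":[0.12, 0, 0]}, {"pos":[0.12, 0, 0]}, {}, {}]'
```

```text
time_s: 5.3
ee_pos: [0.6377, 0.0699, 0.1956]
eef_rot: [-3.141, -0.001, 1.381]
force: [-6.0, 3.1, 4.1]
grip_width: 0.0157
grip_force: 15.0
```

In the tool's units: 0.002 m is 0.04.

```bash
python3 shift.py '[{"pos":[0.04, 0, 0]}, {"pos":[0.04, 0, 0]}, {}, {}]'
```

```text
time_s: 5.7
ee_pos: [0.6382, 0.0723, 0.1955]
eef_rot: [-3.14, 0.002, 1.38]
force: [-7.6, -5.9, 3.4]
grip_width: 0.0158
grip_force: 15.0
```

In the tool's units: -0.045 m is -0.9, -0.025 m is -0.5.

```bash
python3 shift.py '[{}, {}, {}, {"pos":[0, 0, -0.5]}, {"pos":[0, 0, -0.9]}, {"pos":[0, 0, -0.9]}, {"pos":[0, 0, -0.9]}, {"pos":[0, 0, -0.9]}, {}]' 0.06 15
python3 - <<'E'
from station import ctrl, optics, hand_in, get_obs
import cv2,numpy as np
from h import *
o=get_obs();print(o["qpos"].round(2),o["ee_pos"].round(4))
a=optics.camera("side")["pixels"][100:320,200:420]
cv2.imwrite("pics/c3.png",np.clip(cv2.resize(a,None,fx=2.7,fy=2.7,interpolation=3)*1.7,0,255).astype(np.uint8))
E
```

```text
time_s: 6.6
ee_pos: [0.6391, 0.0735, 0.4074]
eef_rot: [3.131, -0.003, 1.381]
force: [0.2, -0.5, 0.3]
grip_width: 0.0602
grip_force: 0.0
[0.06 0.48 0.88 0.   1.78 0.25] [0.6391 0.0735 0.4074]
```

View pics/c3.png

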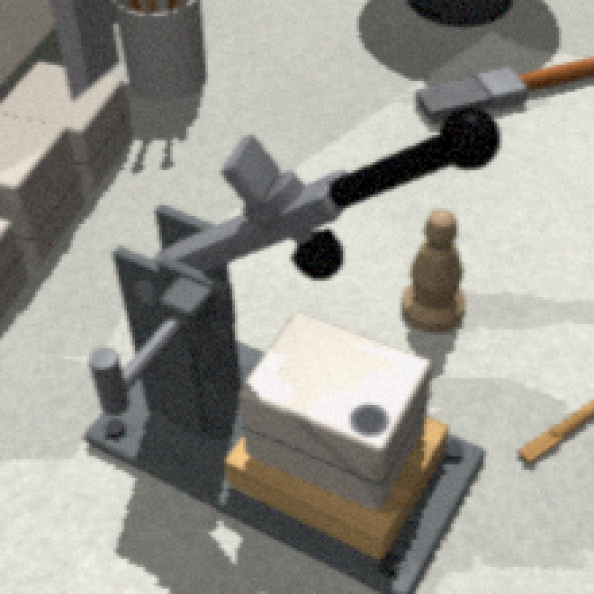

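The view shows the bolt drawn well out: the knob is at about (105,375) in the crop and the lever has not moved. Next I'll turn the tool and go above the handle.

In the tool's units: -0.145 rad / 3.1416 = -0.0462.

```bash
python3 shift.py '[{"r":[0, 0, -0.0462]}, {"r":[0, 0, -0.0462]}, {"r":[0, 0, -0.0462]}, {"r":[0, 0, -0.0462]}, {"r":[0, 0, -0.0462]}, {"r":[0, 0, -0.0462]}, {"r":[0, 0, -0.0462]}, {"r":[0, 0, -0.0462]}, {"r":[0, 0, -0.0462]}, {"r":[0, 0, -0.0462]}]'
python3 shift.py '[{"r":[0, 0, -0.0382]}, {"pos":[0.6, -0.6, 0]}, {"pos":[0.6, -0.6, 0]}, {"pos":[0.6, -0.6, 0]}, {"pos":[0.66, -0.42, 0]}, {}, {}]'
python3 - <<'E'
from station import ctrl, optics, hand_in, get_obs
import numpy as np
from h import *
import cv2
o=get_obs();O=np.array([.5387,-.0202]);c,s=np.cos(-.19),np.sin(-.19)
print(np.array([[c,s],[-s,c]])@(o["ee_pos"][:2]-O))
a=optics.camera("side")["pixels"][60:260,240:440]
cv2.imwrite("pics/c4.png",np.clip(cv2.resize(a,None,fx=3,fy=3,interpolation=3)*1.7,0,255).astype(np.uint8))
E
```

```text
time_s: 7.65
ee_pos: [0.6387, 0.0733, 0.3988]
eef_rot: [-3.141, -0.002, 2.837]
force: [0.2, 0.4, -0.3]
grip_width: 0.0598
grip_force: 0.0
time_s: 8.35
ee_pos: [0.4967, -0.0125, 0.4]
eef_rot: [3.142, -0.0, 2.95]
force: [0.0, -0.7, 0.5]
grip_width: 0.0596
grip_force: 0.0
[-0.04272223 -0.00036313]
```

View pics/c4.png

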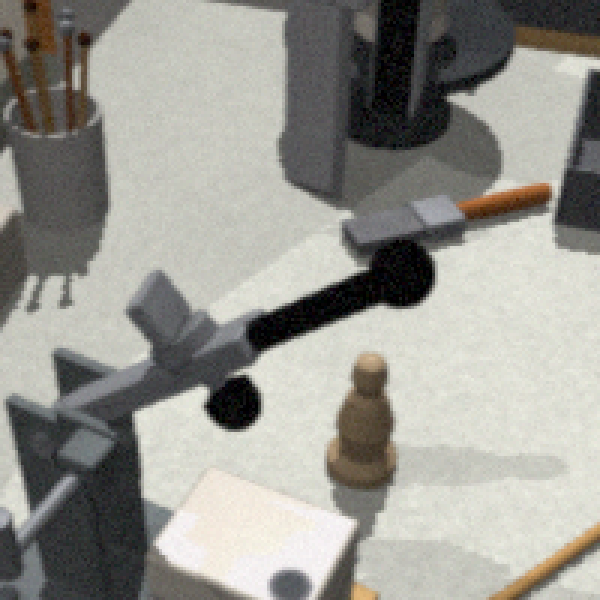

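The fingers stand above the black handle, with one fingertip at about (320,185), and the way down is clear. I'll descend and grip the handle.

In the tool's units: 0.03 m is 0.6, 0.02 m is 0.4.

```bash
python3 shift.py '[{"pos":[0, 0, 0.6]}, {"pos":[0, 0, 0.6]}, {"pos":[0, 0, 0.4]}, {"pos":[0, 0, 0.28]}, {}, {}]'
python3 shift.py '[{}, {}, {}, {}, {}, {}, {}]' 0.0 15
```

```text
time_s: 9.0
ee_pos: [0.4975, -0.012, 0.3063]
eef_rot: [-3.142, -0.001, 2.951]
force: [0.0, 0.5, -0.1]
grip_width: 0.06
grip_force: 0.0
time_s: 9.7
ee_pos: [0.497, -0.0115, 0.3065]
eef_rot: [3.14, 0.0, 2.951]
force: [1.3, 8.0, 0.1]
grip_width: 0.0152
grip_force: 15.0
```

In the tool's units: 0.011 m is 0.22, 0.0105 m is 0.21.

```bash
python3 shift.py '[{"pos":[0.086, 0, 0.1]}, {"pos":[0.086, 0, 0.1]}, {"pos":[0.16, 0, 0.21]}, {"pos":[0.146, 0, 0.22]}, {}, {}]'
python3 shift.py '[{"pos":[0.134, 0, 0.228]}, {"pos":[0.12, 0, 0.236]}, {"pos":[0.106, 0, 0.242]}, {}]'
```

```text
time_s: 10.3
ee_pos: [0.4727, -0.0068, 0.2741]
eef_rot: [3.14, -0.003, 2.951]
force: [-2.9, 8.6, -4.6]
grip_width: 0.0154
grip_force: 15.0
time_s: 10.7
ee_pos: [0.4552, -0.0034, 0.2385]
eef_rot: [3.14, -0.001, 2.951]
force: [2.0, 8.4, -12.0]
grip_width: 0.0158
grip_force: 15.0
```

In the tool's units: 0.0065 m is 0.13, 0.0064 m is 0.128.

```bash
python3 shift.py '[{"pos":[0.046, 0, 0.124]}, {"pos":[0.044, 0, 0.124]}, {"pos":[0.04, 0, 0.126]}, {"pos":[0.036, 0, 0.126]}, {"pos":[0.03, 0, 0.128]}, {"pos":[0.03, 0, 0.128]}, {"pos":[0.026, 0, 0.13]}]'
python3 shift.py '[{"pos":[0.008, 0, 0.044]}, {"pos":[0.008, 0, 0.044]}, {"pos":[0.008, 0, 0.044]}]'
python3 shift.py '[{}, {}]'
```

```text
time_s: 11.4
ee_pos: [0.4437, -0.0011, 0.1959]
eef_rot: [3.14, 0.001, 2.951]
force: [-0.2, 9.1, 6.6]
grip_width: 0.0154
grip_force: 15.0
time_s: 11.7
ee_pos: [0.4426, -0.0009, 0.1894]
eef_rot: [3.14, 0.001, 2.951]
force: [0.7, 9.0, 5.9]
grip_width: 0.0156
grip_force: 15.0
time_s: 11.9
ee_pos: [0.4425, -0.0009, 0.1891]
eef_rot: [3.14, 0.001, 2.951]
force: [1.1, 9.5, 1.6]
grip_width: 0.0156
grip_force: 15.0
```

In the tool's units: 0.0022 m is 0.044, 0.0003 m is 0.006.

```bash
python3 shift.py '[{"pos":[0.006, 0, 0.044]}, {"pos":[0.006, 0, 0.044]}, {"pos":[0.006, 0, 0.044]}, {"pos":[0.004, 0, 0.044]}, {"pos":[0.004, 0, 0.044]}]'
python3 shift.py '[{"pos":[0.002, 0, 0.02]}, {"pos":[0.002, 0, 0.02]}, {"pos":[0.002, 0, 0.02]}]'
for i in 1 2 3; do python3 shift.py '[{"pos":[0.002, 0, 0.02]}, {"pos":[0.002, 0, 0.02]}]'; done | grep -E "ee_pos|force: \["
```

```text
time_s: 12.4
ee_pos: [0.4412, -0.0006, 0.1783]
eef_rot: [3.14, 0.001, 2.951]
force: [-1.9, 9.4, 6.1]
grip_width: 0.0155
grip_force: 15.0
time_s: 12.7
ee_pos: [0.441, -0.0006, 0.1753]
eef_rot: [3.14, 0.001, 2.951]
force: [-1.1, 10.2, 6.4]
grip_width: 0.0154
grip_force: 15.0
ee_pos: [0.4408, -0.0006, 0.1734]
force: [-1.3, 8.7, 5.4]
ee_pos: [0.4406, -0.0005, 0.1714]
force: [-0.4, 9.3, 5.8]
ee_pos: [0.4405, -0.0005, 0.1694]
force: [0.4, 9.0, 5.6]
```

In the tool's units: 0.001 m is 0.02.

```bash
python3 shift.py '[{"pos":[0, 0, 0.02]}, {"pos":[0, 0, 0.02]}]' | grep -E "ee_pos|force: \["
python3 shift.py '[{"pos":[0.002, 0, 0.02]}, {"pos":[0, 0, 0.02]}]' | grep -E "ee_pos|force: \["
python3 shift.py '[{"pos":[0, 0, 0.02]}, {"pos":[0, 0, 0.02]}]' | grep -E "ee_pos|force: \["
```

```text
ee_pos: [0.4404, -0.0005, 0.1673]
force: [-0.9, 9.7, 6.0]
ee_pos: [0.4403, -0.0005, 0.1653]
force: [-2.0, 9.8, 5.5]
ee_pos: [0.4402, -0.0005, 0.1633]
force: [-0.6, 9.5, 6.0]
```

In the tool's units: 0.001 m is 0.02.

```bash
python3 shift.py '[{"pos":[0, 0, 0.02]}, {"pos":[0, 0, 0.02]}]' | grep -E "ee_pos|force: \["
python3 shift.py '[{"pos":[0, 0, 0.02]}, {"pos":[0, 0, 0.02]}]' | grep -E "ee_pos|force: \["
python3 shift.py '[{"pos":[0, 0, 0.02]}, {"pos":[0, 0, 0.02]}]' | grep -E "ee_pos|force: \["
```

```text
ee_pos: [0.4402, -0.0004, 0.1613]
force: [-1.8, 9.3, 6.1]
ee_pos: [0.4401, -0.0004, 0.1592]
force: [-2.0, 8.8, 5.6]
ee_pos: [0.4402, -0.0004, 0.1572]
force: [-1.8, 10.2, 6.2]
```

In the tool's units: 0.001 m is 0.02.

```bash
python3 shift.py '[{"pos":[0, 0, 0.02]}, {"pos":[0, 0, 0.02]}]' | grep -E "ee_pos|force: \["
python3 shift.py '[{"pos":[0, 0, 0.02]}, {"pos":[0, 0, 0.02]}]' | grep -E "ee_pos|force: \["
python3 shift.py '[{"pos":[0, 0, 0.02]}, {"pos":[0, 0, 0.02]}]' | grep -E "ee_pos|force: \["
```

```text
ee_pos: [0.4402, -0.0004, 0.1552]
force: [-1.8, 9.6, 5.2]
ee_pos: [0.4402, -0.0005, 0.1534]
force: [-2.3, 9.9, 8.2]
ee_pos: [0.4403, -0.0005, 0.1515]
force: [-2.5, 10.1, 8.6]
```

In the tool's units: 0.001 m is 0.02.

```bash
python3 shift.py '[{"pos":[0, 0, 0.02]}, {"pos":[0, 0, 0.02]}]' | grep -E "ee_pos|force: \["
python3 shift.py '[{"pos":[-0.002, 0, 0.02]}, {"pos":[0, 0, 0.02]}]' | grep -E "ee_pos|force: \["
python3 shift.py '[{"pos":[0, 0, 0.016]}]' | grep -E "ee_pos|force: \["
```

```text
ee_pos: [0.4404, -0.0005, 0.1496]
force: [-2.8, 9.6, 9.9]
ee_pos: [0.4405, -0.0005, 0.1476]
force: [-2.3, 10.1, 11.2]
ee_pos: [0.4405, -0.0005, 0.1469]
force: [-3.1, 9.1, 11.2]
```

In the tool's units: -0.045 m is -0.9, 0.03 m is 0.6.

```bash
python3 shift.py '[{}, {}, {}]' | grep -E "ee_pos|force: \["
python3 shift.py '[{}, {}, {}, {"pos":[0, 0, -0.4]}, {"pos":[0, 0, -0.9]}, {"pos":[0, 0, -0.9]}, {"pos":[0, 0, -0.9]}, {"pos":[0, 0, -0.9]}, {"pos":[0.6, 0, 0]}, {}]' 0.05 15
python3 - <<'E'
from station import ctrl, optics, hand_in, get_obs
import cv2,numpy as np
a=optics.camera("top")["pixels"][110:260,240:390];b=optics.camera("side")["pixels"][130:280,240:390]
z=np.hstack([cv2.resize(a,(400,400),interpolation=3),cv2.resize(b,(400,400),interpolation=3)])
cv2.imwrite("pics/c5.png",np.clip(z*1.7,0,255).astype(np.uint8))
E
```

```text
ee_pos: [0.4405, -0.0005, 0.1468]
force: [-1.0, 10.4, 9.3]
time_s: 16.9
ee_pos: [0.4093, 0.0045, 0.3472]
eef_rot: [3.141, 0.003, 2.951]
force: [-0.7, 0.8, -0.1]
grip_width: 0.0499
grip_force: 0.0
```

View pics/c5.png

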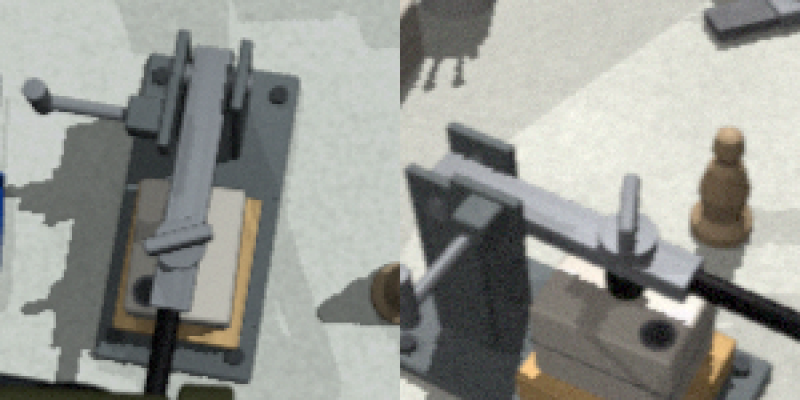

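```bash
python3 - <<'E'
from h import *
O=np.array([.5387,-.0202]);c,s=np.cos(-.19),np.sin(-.19);f=lambda P:np.array([[c,s],[-s,c]])@(P[:2]-O)
t=lambda x,y:(240+x/2.667,110+y/2.667)
A,B=[f(plane("top",*t(*p),.195)) for p in[(147,240),(210,227)]]
d=A-B;print(A,B,(A+B)/2,np.linalg.norm(d),"w",np.arctan2(-d[0],d[1]))
p,q=[f(plane("side",240+(x-400)/2.667,130+y/2.667,.195)) for x,y in[(629,178),(629,178)]];print(p)
# lever axis direction from top: bar edges
m=[f(plane("top",*t(*p),.16)) for p in[(210,50),(172,300)]];print(m,np.arctan2(m[0][1]-m[1][1],m[0][0]-m[1][0]))
E
```

```text
[-0.00512423  0.01872015] [ 0.00997131 -0.02022722] [ 0.00242354 -0.00075353] 0.04177048581945165 w 0.36976091548614176
[ 0.0068532  -0.01730156]
[array([0.13818741, 0.0020361 ]), array([-0.03858386, -0.0016538 ])] 0.02087081998419026
```

The wing is at about 0.37 rad, centred near the clamp origin as it should be. I'll go over it, turn the tool to match, lower and pinch.

In the tool's units: -0.044 m is -0.88, -0.043 m is -0.86, 0.15 rad / 3.1416 = 0.0477.

```bash
python3 shift.py '[{"pos":[-0.88, 0.008, 0]}, {"pos":[-0.88, 0.008, 0]}, {"pos":[-0.86, 0, 0]}, {"r":[0, 0, 0.0477]}, {"r":[0, 0, 0.0477]}, {"r":[0, 0, 0.0477]}, {"r":[0, 0, 0.0477]}, {"r":[0, 0, 0.0477]}, {"r":[0, 0, 0.0477]}, {"r":[0, 0, 0.0477]}]'
python3 shift.py '[{"r":[0, 0, 0.0477]}, {"pos":[0, 0, 0.8]}, {"pos":[0, 0, 0.8]}, {"pos":[0, 0, 0.6]}, {}, {}]'
python3 - <<'E'
from station import ctrl, optics, hand_in, get_obs
import cv2,numpy as np
o=get_obs();O=np.array([.5387,-.0202]);c,s=np.cos(-.19),np.sin(-.19)
print(np.array([[c,s],[-s,c]])@(o["ee_pos"][:2]-O))
b=optics.camera("side")["pixels"][130:280,240:390]
cv2.imwrite("pics/c6.png",np.clip(cv2.resize(b,(500,500),interpolation=3)*1.7,0,255).astype(np.uint8))
E
```

```text
time_s: 18.0
ee_pos: [0.5398, -0.02, 0.3447]
eef_rot: [-3.14, -0.001, 1.894]
force: [-0.1, -0.0, 0.2]
grip_width: 0.05
grip_force: 0.0
time_s: 18.6
ee_pos: [0.5398, -0.0199, 0.2363]
eef_rot: [-3.141, -0.0, 1.751]
force: [0.6, 0.3, 1.0]
grip_width: 0.0497
grip_force: 0.0
[0.0010128  0.00048337]
```

View pics/c6.png

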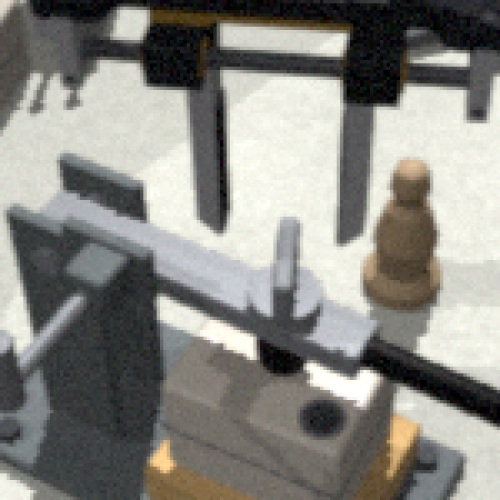

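The fingers straddle the wing: the tips are at (212,230) and (350,240), and the wing top is at (289,222). I'll lower and close.

In the tool's units: 0.015 m is 0.3, 0.011 m is 0.22.

```bash
python3 shift.py '[{"pos":[0, 0, 0.3]}, {"pos":[0, 0, 0.3]}, {"pos":[0, 0, 0.22]}, {}]' | grep -E "ee_pos|force: \["
python3 shift.py '[{}, {}, {}, {}, {}, {}, {}]' 0.0 12
python3 -c "
from station import ctrl, optics, hand_in, get_obs;print(get_obs()['moment'])"
```

```text
ee_pos: [0.5394, -0.0198, 0.1948]
force: [0.2, 0.2, -0.9]
time_s: 19.75
ee_pos: [0.5384, -0.0198, 0.1951]
eef_rot: [-3.139, -0.0, 1.751]
force: [-10.5, -0.2, 5.7]
grip_width: 0.0106
grip_force: 12.0
[-0.18917451  1.86998599  0.05987174]
```

In the tool's units: -0.0012 m is -0.024.

```bash
python3 shift.py '[{"pos":[0, -0.024, 0]}, {}, {}]' | grep -E "ee_pos|force: \["
python3 shift.py '[{"r":[0, 0, -0.0159]}, {"r":[0, 0, -0.0318]}, {"r":[0, 0, -0.0318]}, {"r":[0, 0, -0.0318]}, {"r":[0, 0, -0.0318]}, {"r":[0, 0, -0.0318]}, {}]'
python3 shift.py '[{"r":[0, 0, -0.0318]}, {"r":[0, 0, -0.0318]}, {"r":[0, 0, -0.0318]}, {"r":[0, 0, -0.0318]}, {"r":[0, 0, -0.0318]}, {"r":[0, 0, -0.0318]}, {"r":[0, 0, -0.0159]}, {}, {}]'
python3 -c "
from station import ctrl, optics, hand_in, get_obs;print(get_obs()['moment'])"
```

```text
ee_pos: [0.5382, -0.0199, 0.1951]
force: [-2.4, 1.4, 4.1]
time_s: 20.75
ee_pos: [0.5384, -0.0198, 0.1951]
eef_rot: [3.141, 0.0, 2.302]
force: [-0.0, 1.6, 2.3]
grip_width: 0.0099
grip_force: 12.0
time_s: 21.65
ee_pos: [0.5385, -0.0196, 0.1951]
eef_rot: [3.141, 0.001, 2.947]
force: [2.9, 6.1, 2.9]
grip_width: 0.0102
grip_force: 12.0
[ 0.97693042 -0.47576159  0.02904791]
```

In the tool's units: -0.045 m is -0.9, -0.04 m is -0.8.

```bash
python3 shift.py '[{}, {}, {}, {"pos":[0, 0, -0.4]}, {"pos":[0, 0, -0.8]}, {"pos":[0, 0, -0.9]}, {"pos":[0, 0, -0.9]}, {"pos":[0.9, 0, 0]}, {"pos":[0.9, 0, 0]}, {"pos":[0.9, 0, 0]}]' 0.05 12
python3 shift.py '[{"pos":[0.6, 0, 0]}, {}, {}]' | grep -E "ee_pos|force: \["
python3 - <<'E'
from station import ctrl, optics, hand_in, get_obs
import cv2,numpy as np
a=optics.camera("top")["pixels"][110:260,240:390];b=optics.camera("side")["pixels"][130:330,225:425]
z=np.hstack([cv2.resize(a,(400,400),interpolation=3),cv2.resize(b,(400,400),interpolation=3)])
cv2.imwrite("pics/c7.png",np.clip(z*1.7,0,255).astype(np.uint8))
E
```

```text
time_s: 22.65
ee_pos: [0.404, 0.0057, 0.3446]
eef_rot: [-3.141, -0.0, 2.95]
force: [0.3, 0.8, 0.6]
grip_width: 0.0496
grip_force: 0.0
ee_pos: [0.3762, 0.0112, 0.3454]
force: [0.8, -0.2, 0.3]
```

View pics/c7.png

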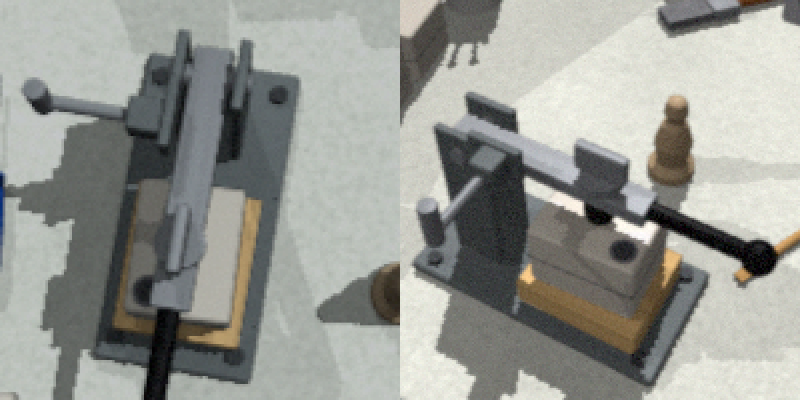

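The wing lies parallel to the lever, running from (183,208) to (174,268) in the top crop. The catch is still out, the lever is down, and the mould and figure have not moved. I'm handing in.

```bash
python3 -c "
from station import ctrl, optics, hand_in, get_obs;print(hand_in())"
```

```text
the job is handed in; nothing more can be done
None
```

I handed the job in at about 23 s, but the hand-in returned no verdict: the catch is drawn back to its stop, the pad bears on the mould with about 10 N (estimated from the force at the handle), the wing is in line with the lever, and the mould and figure look undisturbed in the last pictures.

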